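# Zero the variable transformer, start the supply, raise it to 100 V

## Task

The last user left the variable transformer part-way up. With a fingertip against a spoke of its handwheel, push the wheel anticlockwise all the way to its zero stop, then press the start button (the small flat one, not the mushroom stop) right down and let it come up, and then push the wheel clockwise by a spoke until the pointer stands at 100 V, the second long tick after zero. Push gently: do not grip or strain the wheel, never press start while the wheel is off zero, and leave the transformer and everything else standing where they are.

Things in the scene. Friction and masses are not known exactly. Their poses are not given: they have to be found in the camera images.
- variac: Variable transformer, 8 kg, loose on rubber feet: grey slotted drum, flanges 236 mm across, handles at its +-y sides to 139 mm from the axis, terminals at +x. Origin on the axis at bench level, z up. Its top, 180 mm up, is a pale dial: 0 to 250 V clockwise over 5.0 rad, short tick each 10 V, long thick tick each 50 V; zero tick at 2.5 rad anticlockwise from its +x; the gap faces -x.
- hub (a point): Centre of the black handwheel, on the axis, 222 mm above the bench. Rim 181 mm over all, a round bar 15 mm thick; hub 34 mm across, its top 14 mm above this point; three straight round spokes 12 mm thick, 120 degrees apart, level with this point. Between spokes the space is open from 17 to 75 mm from the axis and, but for the thin pointer 32 mm below this point, free 42 mm down to the dial.
- tick_zero (a point): The zero-volt tick on the dial plate; the wheel meets a hard stop with the pointer here, which a push of over 15 N would strain; 101 mm from the axis, 181 mm above the bench.
- tick_100 (a point): The 100 V tick, second long tick clockwise from zero (at 0.5 rad in the variac's frame), 101 mm from the axis, 181 mm above the bench.
- pointer (a point): Tip of the thin dark steel pointer that turns with the wheel under one of its spokes (a white line on top of the rim marks that spoke): 103 mm from the axis, 190 mm above the bench, just over the scale.
- wheel (a joint): Angle of the handwheel, rad: 0 at its zero stop, growing clockwise seen from above, 50 V per rad: 2.0 at 100 V, 5.0 at the far stop. The pointer and the spoke over it lie at 2.5 - value (anticlockwise from +x in the variac's frame), the other spokes 2.094 and 4.189 rad on. A rubbing brush makes it stiff (0.16 N m, about 3.5 N pushed half-way along a spoke): it stays where it is left.
- station: Push-button station screwed to the bench: grey metal box 84 x 174 x 59 mm, long side along its y (214 mm over its low end feet), conduit on its +x side. Origin: centre of its underside. Two black buttons in steel collars (each collar 45 mm in diameter, 12 mm high): start at y = +42 mm, stop at y = -42 mm.
- start_top (a point): Centre of the top of the start button: the small flat one, 29 mm in diameter, its top 80 mm above the bench and 9 mm proud of its collar; pressed straight down.
- start (a joint): Travel of the start button, m: 0 out, 0.005 fully down; about 5 N presses it fully; springs back.
- stop_top (a point): Centre of the top of the stop button: the mushroom, 40 mm in diameter, its top 98 mm above the bench; to be left alone.
- stop (a joint): Travel of the stop button, m: 0 out, 0.005 fully down.
- tape: Bystander, loose: roll of black tape lying flat, 68 mm across, 19 mm high; origin at the centre of its underside.
- screwdriver: Bystander, loose: screwdriver lying along its x, about 170 mm long, under 35 mm thick.
- clamp_meter: Bystander, loose: clamp meter lying flat along its x, 240 mm long, 35 mm high, jaw ring towards +x; origin under its middle.
- multimeter: Bystander, loose: hand multimeter lying flat, 185 x 88 x 40 mm; origin at the centre of its underside.
- standard: Bystander, loose: standard resistor: upright metal can 80 mm in diameter, 122 mm high over its two terminals; origin at the centre of its underside.
- fuse_tray: Bystander, loose: open tray with fuses, 150 x 110 x 30 mm; origin at the centre of its underside.
- spool: Bystander, loose: upright spool of copper wire, 60 mm in diameter, 52 mm high; origin at the centre of its underside.

How it is judged:
On the way, in this order (a step that is already met when the one before it is completed fails the run):
1. the wheel is wound back to its zero stop (value of joint wheel below 0.06 rad), for 0.2 s.
2. the start button is pressed down with the wheel at zero (value of joint start above 0.003 m and value of joint wheel below 0.1 rad), for 0.1 s.
At the end, for the whole second after the job is handed in: the wheel rests with its pointer within 5 V (0.1 rad) of the 100 V tick, both buttons are up, the transformer stands flat within 15 mm of where it was and the other loose things within 20 mm of theirs (value of joint wheel between 1.9 and 2.1 rad and velocity of joint wheel between -0.03 and 0.03 rad/s and value of joint each of start, stop below 0.001 m and distance of variac from where it was at the start of the episode below 0.015 m and angle between variac's own z axis and vertical below 0.03 rad and not (distance of any of tape, screwdriver, clamp_meter, multimeter, standard, fuse_tray, spool from where it was at the start of the episode above 0.02 m)); the robot touches nothing.
It fails at once if start is pressed while the wheel is off zero (value of joint start above 0.002 m and value of joint wheel above 0.12 rad).
It fails at once if the stop button is pressed (value of joint stop above 0.002 m).
It fails at once if the wheel is gripped or strained (more than 36 N of finger force on the transformer) (contact force between the fingers and variac above 36 N).
It fails at once if the transformer is shoved, tipped or lifted (distance of variac from where it was at the start of the episode above 0.015 m or angle between variac's own z axis and vertical above 0.06 rad).
It fails at once if another loose thing is moved or lifted (distance of any of tape, screwdriver, clamp_meter, multimeter, standard, fuse_tray, spool from where it was at the start of the episode above 0.02 m).
It also fails if it takes over 67 s, if anything falls off the work surface, if the arm or the gripper's body presses on something with over 40 N, if the wrist force passes 120 N, or if a joint passes its speed limit or range.

## Robot

A 6-joint arm with a two-finger parallel gripper is mounted at the origin on the work surface. World frame = base frame: x ahead of the robot, y to its left, z up, the work surface at z = 0. Lengths are in m, angles in rad, forces in N, time in s.
With the tool pointing down it reaches from about 0.3 to 0.95 m from the base axis. Payload 3.1 kg.
Tool frame: the origin (TCP) lies midway between the tips of the shut fingers; the grasp point (between the pads) lies 19 mm behind it (grasp_offset is the distance from the TCP to the grasp point, in m); z points along the fingers, y is the line along which they close (so a half turn about z gives the same grasp; the last joint's range is limited). The gripper opens to 85 mm and grips with 20 to 120 N. Pads are 22 mm wide; open, the fingers measure 114 mm over their backs; the gripper's body (76 mm by 85 mm) begins 54 mm behind the grasp point. The pads swing forward as they close: fully open they stand 13 mm farther back than shut.
Start: joints at [1.063, 0.308, 1.634, -0, 1.2, -0.07], TCP at [0.265, 0.566, 0.231] pointing down, gripper open.
Joint ranges: [-3.06, 3.06], [-0.79, 1.96], [0.05, 2.63], [-1.19, 4.34], [0.05, 2.64], [-2.94, 2.94]. Speed limits (rad/s): [2.79, 2.79, 3.14, 3.14, 3.14, 3.14].

## Interface

Orientations are given as a 3x3 rotation matrix whose columns are the frame's x, y, z axes.
In Python, from plant import read_state, capture, sign_off, look_for, grasp_offset gives the robot as it stands. The module is installed in compiled form; this text tells all that it offers.
- The arm moves only by the tool play_rows, never from a script. Its argument "rows" is a list of rows, each an object with "delta_pos": the shift along the tool's x, y, z in m, a list of three; "roll": the turn about the tool's z in rad; "gripper": the finger opening in m, from 0 to 0.0854. In form: [{"delta_pos": [dx, dy, dz], "roll": roll, "gripper": gripper}, ...]. A call has 1 to 20 rows; each row shifts and turns the commanded pose from where the row before left it, along the tool's axes as they then stand; what a row does not reach is not made up. A row lasts 1/8 s, in which the tool goes at most 62.5 mm and 10.7 degrees, less where a joint would pass 70% of its speed; a pose out of reach is approached as far as the arm can. A call with a gripper value outside its range is refused whole. The fingers move at their own pace and stop on an object; "force" is the grip in N (left out, the last holds). Time passes only in rows, so rows that do not move let the fingers close. It gives the time, the measured TCP pose, the force, the opening and the grip force at its end, in the units of the state.
- read_state(): the state, without advancing time (a new reading comes with each control period).
- capture(name): name is "scene" or "side" or "wrist"; returns a dict with "pixels" (384x512x3 uint8, red, green, blue), "mtx" (3x3 intrinsics, pixels), "dist_coeffs" ([k1, k2, p1, p2, k3] as OpenCV has them; the pictures are not rectified), "R" (3x3) and "t" (3): a world point X has camera coordinates R X + t. Camera axes: x right, y down, z forward; pixel columns grow to the right and rows downward; lengths in m; the calibration is good to about 2 mm. A picture is of the moment at which its call begins. There is no depth.
- sign_off(): hands the job in; it is judged then, once.
Trained networks look in a picture, given as the dict that the camera call returned (one of the last four; its "shot" number tells which), for a name from the list of things; names that differ only in an ending like _2 or _b are one class to them, and where a whole thing is asked for, a point or a joint stands for the part that bears it (a point fixed in the world has none). Each returns a list of dicts, best first, with "confidence" (0 to 1); they miss things now and then, are a little off and sometimes report something else, mostly with a low value. They report only what shows in the picture. A call takes as long as a camera call.
- look_for(picture, thing): "box" ([left, top, right, bottom] as shares, 0 to 1, of the picture: columns of its width, rows of its height, round what is visible of it).
The state is a dict: "clock": time; "qpos": joint angles; "joint_vel": joint speeds; "joint_torque": joint torques, N m; "eef_pos": TCP position; "tool_rot": TCP orientation; "force": force on the tool from outside, world axes, zero at the start; "wrist_torque": the same for the moment, N m; "opening": opening from 0.0 (shut) to 1.0 (fully open); "gripper_force": force on a finger pad.
Only numpy, scipy, OpenCV 4.12 (cv2) and the standard library are available. Lean on these libraries where they do the work, as an engineer would, in place of code of your own. Each camera call takes 0.05 s, during which the arm holds its last target. There are 200 camera calls.

## Working session

There is one attempt and no reset: what is moved stays moved. The work goes in short steps, Python scripts to look and compute and a tool call to move; the robot and the scene stay as the last step left them, time stands still between calls to the robot, and variables do not carry over. Pictures are saved under pics/ and viewed, at most 10 in all, crops included, and the job is handed in when it is done.

Besides the shell and the picture viewer there is one more tool, called after ">>>" as a command line: name --argument value ..., lists and objects as JSON in quotes. play_rows: Moves the arm, as the interface text tells. Its arguments: {"type":"object","properties":{"rows":{"type":"array"},"force":{"type":"number"}},"required":["rows"]}

```bash
mkdir -p pics; cat > h.py <<'E'
import numpy as np, cv2
from plant import *
def save(p,n): cv2.imwrite('pics/'+n+'.png',p['pixels'][:,:,::-1])
def ray(p,uv):
    q=cv2.undistortPoints(np.array([[uv]],float),np.array(p['mtx']),np.array(p['dist_coeffs']))[0,0]
    R=np.array(p['R']);d=R.T@np.array([q[0],q[1],1.]);return -R.T@np.array(p['t']),d
def onz(p,uv,z):
    c,d=ray(p,uv);return c+d*(z-c[2])/d[2]
def proj(p,X):
    return cv2.projectPoints(np.array(X,float).reshape(-1,1,3),cv2.Rodrigues(np.array(p['R']))[0],np.array(p['t'],float),np.array(p['mtx']),np.array(p['dist_coeffs']))[0][:,0]
def c(b): return [(b[0]+b[2])/2*512,(b[1]+b[3])/2*384]
E
python3 - <<'E'
from h import *
s=read_state();print(s['clock'],s['eef_pos'],s['tool_rot'],s['force'],grasp_offset)
H=dict(hub=.222,tick_zero=.181,tick_100=.181,pointer=.19,start_top=.08,stop_top=.098,variac=.1,station=.03)
ims=[]
for n in['scene','side']:
    p=capture(n);ims.append(p['pixels']);save(p,n)
    print(n,ray(p,[256,192]))
    for k,z in H.items():
        for r in look_for(p,k)[:1]:
            u=c(r['box']);print(k,np.round(r['confidence'],2),np.round(np.array(r['box'])*[512,384,512,384]),onz(p,u,z).round(3))
E
```

```text
0.0 [0.26457688 0.56532751 0.23004966] [[-9.05691530e-01  4.23935822e-01 -1.12738181e-03]
 [ 4.23937290e-01  9.05689278e-01 -2.02613911e-03]
 [ 1.62104671e-04 -2.31299622e-03 -9.99997312e-01]] [ 0.0959037  -0.08530222  0.03288492] 0.0187
scene (array([1.28943911, 0.32784803, 1.2244117 ]), array([-0.58525259, -0.2184308 , -0.7812374 ]))
hub 0.94 [262. 194. 346. 287.] [0.668 0.259 0.222]
tick_zero 0.82 [263. 194. 347. 282.] [0.633 0.257 0.181]
tick_100 0.91 [268. 192. 347. 284.] [0.63  0.264 0.181]
pointer 0.73 [280. 191. 336. 245.] [0.558 0.245 0.19 ]
stop_top 0.52 [192. 183. 203. 192.] [ 0.507 -0.212  0.098]
variac 0.82 [265. 193. 346. 284.] [0.583 0.254 0.1  ]
station 0.82 [183. 186. 234. 221.] [ 0.517 -0.166  0.03 ]
side (array([ 0.23831242, -1.18668553,  0.99952862]), array([ 0.20471946,  0.79817403, -0.56659686]))
hub 0.91 [208. 124. 290. 208.] [0.535 0.05  0.222]
tick_zero 0.89 [211. 122. 288. 207.] [0.554 0.127 0.181]
tick_100 0.71 [209. 126. 288. 206.] [0.548 0.115 0.181]
pointer 0.66 [217. 126. 273. 150.] [0.581 0.29  0.19 ]
start_top 0.55 [253. 238. 263. 246.] [ 0.509 -0.139  0.08 ]
stop_top 0.62 [258. 247. 272. 262.] [ 0.508 -0.218  0.098]
variac 0.78 [210. 123. 290. 210.] [0.584 0.242 0.1  ]
station 0.7 [240. 237. 291. 296.] [ 0.516 -0.194  0.03 ]
```

View pics/scene.png

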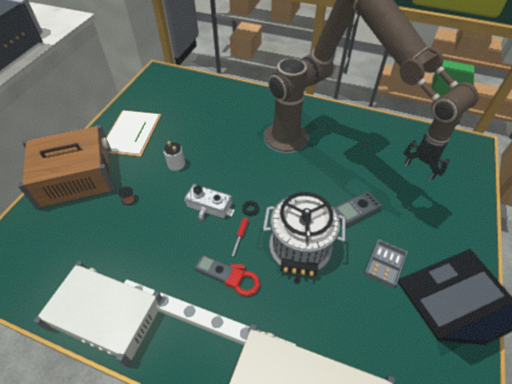

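View pics/side.png

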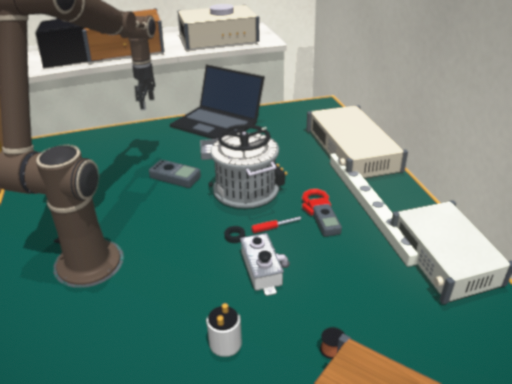

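>>> play_rows --rows '[{"delta_pos": [-0.035, -0.0165, -0.02], "roll": 0, "gripper": 0}, {"delta_pos": [-0.035, -0.0165, -0.02], "roll": 0, "gripper": 0}, {"delta_pos": [-0.035, -0.0165, -0.02], "roll": 0, "gripper": 0}, {"delta_pos": [-0.035, -0.0165, -0.02], "roll": 0, "gripper": 0}, {"delta_pos": [-0.035, -0.0165, -0.02], "roll": 0, "gripper": 0}, {"delta_pos": [-0.035, -0.0165, -0.02], "roll": 0, "gripper": 0}, {"delta_pos": [-0.035, -0.0165, -0.02], "roll": 0, "gripper": 0}, {"delta_pos": [-0.035, -0.0165, -0.02], "roll": 0, "gripper": 0}, {"delta_pos": [-0.035, -0.0165, -0.02], "roll": 0, "gripper": 0}, {"delta_pos": [0, 0, 0], "roll": 0, "gripper": 0}]' --force 20

```text
clock: 2.15
eef_pos: [0.4896, 0.2965, 0.4135]
tool_rot: [[-0.904, 0.427, 0.004], [0.427, 0.904, 0.001], [-0.003, 0.003, -1.0]]
force: [0.3, 0.3, -0.1]
opening: -0.001
gripper_force: 0.0
```

```bash
python3 - <<'E'
from h import *
s=read_state();print(s['clock'],s['eef_pos'],s['tool_rot'].round(3) if hasattr(s['tool_rot'],'round') else s['tool_rot'])
p=capture('wrist');import pickle;pickle.dump(p,open('w1.pkl','wb'))
cv2.imwrite('pics/w1.png',cv2.resize(p['pixels'][:,:,::-1],(800,600)))
print(ray(p,[256,192]))
for k,z in dict(hub=.222,tick_zero=.181,tick_100=.181,pointer=.19,variac=.1).items():
    for r in look_for(p,k)[:1]:
        u=c(r['box']);print(k,np.round(r['confidence'],2),np.round(np.array(r['box'])*[512,384,512,384]),onz(p,u,z).round(3))
E
```

```text
2.15 [0.48957736 0.29646487 0.41350613] [[-0.904  0.427  0.004]
 [ 0.427  0.904  0.001]
 [-0.003  0.003 -1.   ]]
(array([0.41987018, 0.32831636, 0.55649162]), array([ 0.27811361, -0.13839431, -0.95058435]))
hub 0.68 [165. 132. 334. 276.] [0.53  0.265 0.222]
tick_zero 0.56 [161. 136. 335. 272.] [0.541 0.255 0.181]
tick_100 0.33 [  0. 299.  17. 329.] [ 0.548 -0.23   0.181]
pointer 0.95 [178. 170. 310. 279.] [0.565 0.237 0.19 ]
variac 0.73 [165. 133. 330. 274.] [0.567 0.239 0.1  ]
```

View pics/w1.png

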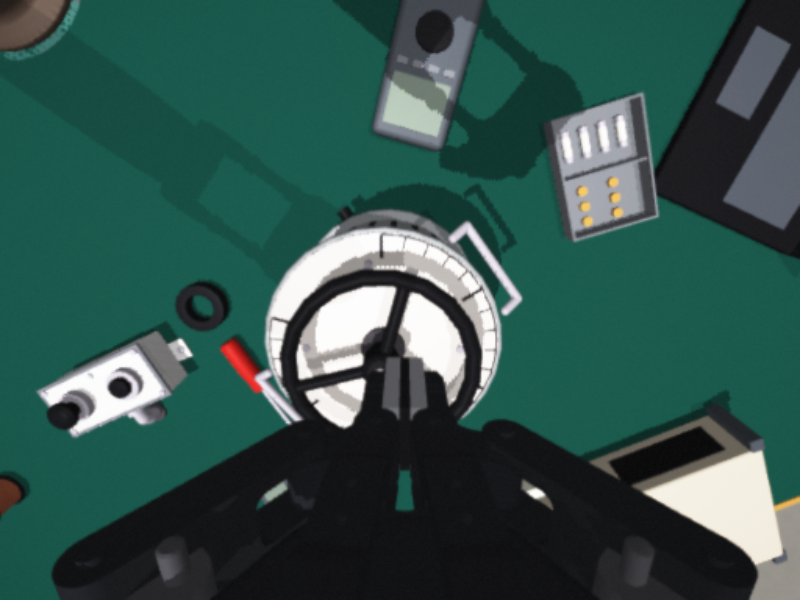

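>>> play_rows --rows '[{"delta_pos": [-0.04, 0, -0.01], "roll": 0, "gripper": 0}, {"delta_pos": [-0.04, 0, -0.01], "roll": 0, "gripper": 0}, {"delta_pos": [-0.03, 0, 0], "roll": 0, "gripper": 0}, {"delta_pos": [0, 0, 0], "roll": 0, "gripper": 0}]'

```text
clock: 2.95
eef_pos: [0.5878, 0.2511, 0.4298]
tool_rot: [[-0.905, 0.425, -0.002], [0.425, 0.905, -0.001], [0.001, -0.001, -1.0]]
force: [-0.1, 0.9, -1.3]
opening: 0.003
gripper_force: 0.0
```

```bash
python3 - <<'E'
from h import *
import pickle
p=capture('wrist');pickle.dump(p,open('w2.pkl','wb'))
cv2.imwrite('pics/w2.png',cv2.resize(p['pixels'][:,:,::-1][0:270,110:470],(800,600),interpolation=cv2.INTER_CUBIC))
for k,z in dict(start_top=.08,stop_top=.098,pointer=.19,hub=.222).items():
    for r in look_for(p,k)[:1]:
        u=c(r['box']);print(k,np.round(r['confidence'],2),np.round(np.array(r['box'])*[512,384,512,384]),onz(p,u,z).round(3))
E
```

```text
start_top 0.44 [ 63. 190.  80. 202.] [ 0.512 -0.124  0.08 ]
stop_top 0.67 [ 26. 204.  44. 221.] [ 0.509 -0.199  0.098]
pointer 0.91 [174.  83. 310. 220.] [0.565 0.235 0.19 ]
hub 0.68 [161.  62. 337. 222.] [0.553 0.252 0.222]
```

View pics/w2.png

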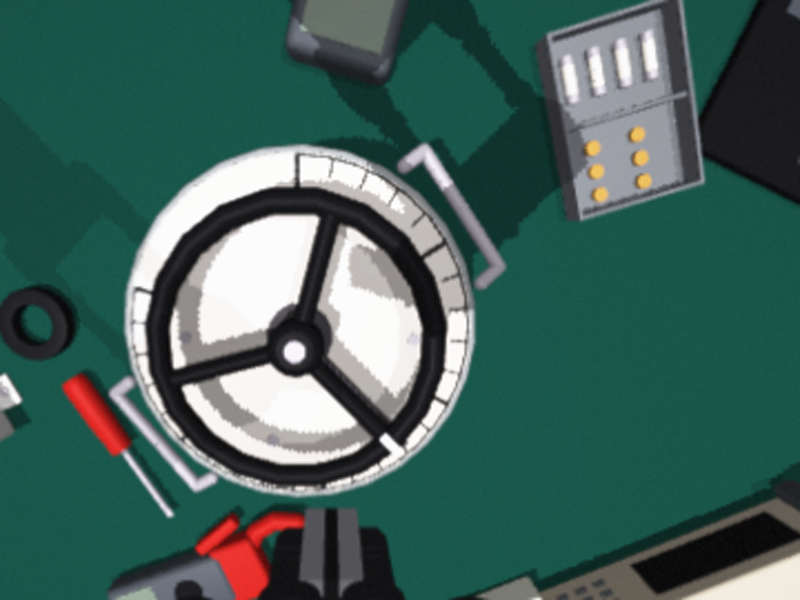

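```bash
python3 - <<'E'
from h import *
import pickle
p=pickle.load(open('w2.pkl','rb'))
f=lambda u,v,z:onz(p,[110+u/2.2222,v/2.2222],z)[:2]
hub=f(295,350,.236)
# dial: disc edges l,r,t  and rim edges
rimc=(f(147,340,.222)+f(447,340,.222))/2; 
print('hub',hub,'rim mid',rimc,np.linalg.norm(f(147,340,.222)-f(447,340,.222)))
ang=lambda q,c:np.degrees(np.arctan2(*(q-c)[::-1]))
z=f(298,172,.181);m=f(393,445,.2295)
h=hub
for n,q in dict(zero=z,mark=m,sp2=f(333,220,.226),sp3=f(175,377,.226),t50=f(433,250,.181),t250=f(143,292,.181)).items(): print(n,q.round(3),ang(q,h).round(1),np.linalg.norm(q-h).round(4))
# grid overlay check
for n,X in dict(start=(.512,-.124,.08)).items(): print(proj(p,[X]))
E
```

```text
hub [0.56637335 0.23799069] rim mid [0.56330902 0.23977274] 0.1791177247397894
zero [0.475 0.281] 154.7 0.1006
mark [0.646 0.266] 19.2 0.0843
sp2 [0.511 0.288] 137.9 0.0745
sp3 [0.552 0.164] -101.2 0.0753
t50 [0.554 0.339] 97.2 0.1015
t250 [0.498 0.158] -130.6 0.1057
[[ 71.71259205 195.74414697]]
```

>>> play_rows --rows '[{"delta_pos": [0.007, -0.017, 0.03], "roll": 0, "gripper": 0}, {"delta_pos": [0.007, -0.017, 0.03], "roll": 0, "gripper": 0}, {"delta_pos": [0.007, -0.017, 0.03], "roll": 0, "gripper": 0}, {"delta_pos": [0.007, -0.017, 0.03], "roll": 0, "gripper": 0}, {"delta_pos": [0, 0, 0], "roll": -0.12, "gripper": 0}, {"delta_pos": [0, 0, 0], "roll": -0.12, "gripper": 0}, {"delta_pos": [0, 0, 0], "roll": 0, "gripper": 0}, {"delta_pos": [0, 0, 0], "roll": 0, "gripper": 0}]'

```text
clock: 4.2
eef_pos: [0.5325, 0.2021, 0.3116]
tool_rot: [[-0.98, 0.197, 0.0], [0.197, 0.98, 0.0], [-0.0, 0.0, -1.0]]
force: [-0.3, 0.3, 0.4]
opening: 0.004
gripper_force: 0.0
```

```bash
cat >> h.py <<'E'
HUB=np.array([.566,.238])
def rel():
    s=read_state();T=np.array(s['tool_rot']);e=np.array(s['eef_pos']);r=e[:2]-HUB
    print('t',round(s['clock'],2),'eef',e.round(4),'q',np.round(s['qpos'],2),'toolx ang',np.degrees(np.arctan2(T[1,0],T[0,0])).round(1),'r in tool',(T[:2,:2].T@r).round(4),'ang',np.degrees(np.arctan2(r[1],r[0])).round(1),'F tool',(T.T@np.array(s['force'])).round(1))
E
python3 -c "
from h import *
rel()
for n in ['scene','side']:
    p=capture(n); q=proj(p,[[.566,.238,.236],[.534,.202,.30]]).round(0); print(q.tolist())
    cv2.imwrite('pics/c_'+n+'.png',cv2.resize(p['pixels'][80:300,190:390,::-1],(400,440)))
cv2.imwrite('pics/c.png',np.hstack([cv2.imread('pics/c_scene.png'),cv2.imread('pics/c_side.png')]))"
```

```text
t 4.2 eef [0.5325 0.2021 0.3116] q [ 0.29  0.14  1.68  0.    1.33 -1.09] toolx ang 168.6 r in tool [ 0.0258 -0.0418] ang -133.0 F tool [ 0.3  0.3 -0.4]
[[307.0, 211.0], [301.0, 189.0]]
[[244.0, 133.0], [236.0, 122.0]]
```

View pics/c.png

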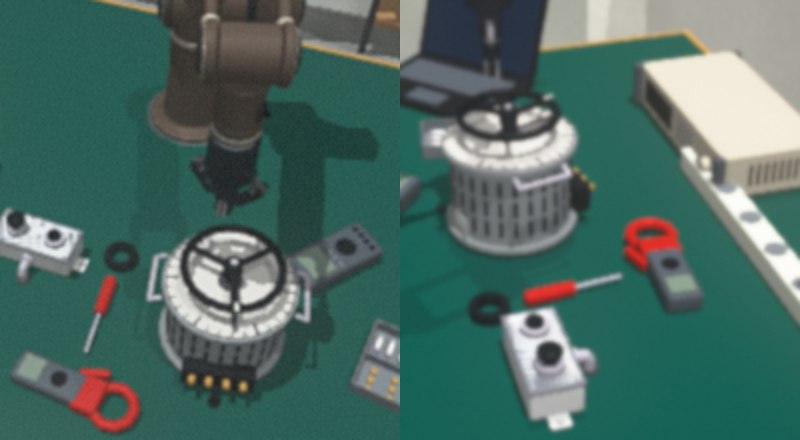

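>>> play_rows --rows '[{"delta_pos": [0, 0, 0], "roll": 0.18, "gripper": 0}, {"delta_pos": [0, 0, 0], "roll": 0.18, "gripper": 0}, {"delta_pos": [0, 0, 0], "roll": 0.18, "gripper": 0}, {"delta_pos": [0, 0, 0], "roll": 0.18, "gripper": 0}, {"delta_pos": [0, 0, 0], "roll": 0.18, "gripper": 0}, {"delta_pos": [0, 0, 0], "roll": 0.18, "gripper": 0}, {"delta_pos": [0, 0, 0], "roll": 0.18, "gripper": 0}, {"delta_pos": [0, 0, 0], "roll": 0.18, "gripper": 0}, {"delta_pos": [0, 0, 0], "roll": 0.18, "gripper": 0}, {"delta_pos": [0, 0, 0], "roll": 0.18, "gripper": 0}, {"delta_pos": [0, 0, 0], "roll": 0.18, "gripper": 0}, {"delta_pos": [0, 0, 0], "roll": 0.18, "gripper": 0}, {"delta_pos": [0, 0, 0], "roll": 0.18, "gripper": 0}, {"delta_pos": [0, 0, 0], "roll": 0.18, "gripper": 0}, {"delta_pos": [0, 0, 0], "roll": 0.18, "gripper": 0}, {"delta_pos": [0, 0, 0], "roll": 0.18, "gripper": 0}, {"delta_pos": [0, 0, 0.02], "roll": 0.18, "gripper": 0}, {"delta_pos": [0, 0, 0.02], "roll": 0.08, "gripper": 0}, {"delta_pos": [0, 0, 0.02], "roll": 0, "gripper": 0}, {"delta_pos": [0, 0, 0.01], "roll": 0, "gripper": 0}]'

```text
clock: 6.8
eef_pos: [0.5321, 0.2016, 0.24]
tool_rot: [[0.981, -0.195, -0.002], [-0.195, -0.981, -0.0], [-0.002, 0.001, -1.0]]
force: [-0.8, 0.0, 0.5]
opening: -0.002
gripper_force: 0.0
```

```bash
python3 -c "
from h import *
rel()"
```

```text
t 6.8 eef [0.5321 0.2016 0.24  ] q [0.29 0.19 1.76 0.   1.19 2.05] toolx ang -11.3 r in tool [-0.0261  0.0424] ang -133.0 F tool [-0.8  0.1 -0.5]
```

>>> play_rows --rows '[{"delta_pos": [0, 0, 0.012], "roll": 0, "gripper": 0}, {"delta_pos": [0, 0, 0.012], "roll": 0, "gripper": 0}, {"delta_pos": [0, 0, 0.011], "roll": 0, "gripper": 0}, {"delta_pos": [0, 0, 0], "roll": 0, "gripper": 0}, {"delta_pos": [0.002, 0, 0], "roll": 0, "gripper": 0}, {"delta_pos": [0.002, 0, 0], "roll": 0, "gripper": 0}, {"delta_pos": [0.002, 0, 0], "roll": 0, "gripper": 0}, {"delta_pos": [0.002, 0, 0], "roll": 0, "gripper": 0}, {"delta_pos": [0, 0, 0], "roll": 0, "gripper": 0}]'

```text
clock: 7.92
eef_pos: [0.5405, 0.2002, 0.2064]
tool_rot: [[0.981, -0.195, -0.001], [-0.195, -0.981, 0.0], [-0.001, -0.0, -1.0]]
force: [-1.3, 0.6, 0.9]
opening: 0.0
gripper_force: 0.6
```

```bash
python3 -c "
from h import *
rel()"
```

```text
t 7.92 eef [0.5405 0.2002 0.2064] q [0.28 0.24 1.77 0.   1.13 2.05] toolx ang -11.2 r in tool [-0.0176  0.0421] ang -124.0 F tool [-1.3 -0.3 -0.9]
```

>>> play_rows --rows '[{"delta_pos": [0.0043, 0.0015, 0], "roll": -0.1, "gripper": 0}, {"delta_pos": [0.0043, 0.0015, 0], "roll": -0.1, "gripper": 0}, {"delta_pos": [0.0043, 0.0015, 0], "roll": -0.1, "gripper": 0}, {"delta_pos": [0.0043, 0.0015, 0], "roll": -0.1, "gripper": 0}, {"delta_pos": [0.0043, 0.0015, 0], "roll": -0.1, "gripper": 0}]'

```text
clock: 8.55
eef_pos: [0.5605, 0.1928, 0.2063]
tool_rot: [[0.953, 0.302, -0.004], [0.302, -0.953, -0.0], [-0.003, -0.001, -1.0]]
force: [-4.0, 0.6, 2.9]
opening: -0.001
gripper_force: 1.9
```

```bash
python3 -c "
from h import *
rel()"
```

```text
t 8.55 eef [0.5605 0.1928 0.2063] q [0.26 0.27 1.73 0.   1.14 1.52] toolx ang 17.6 r in tool [-0.0189  0.0414] ang -96.9 F tool [-3.7 -1.8 -2.9]
```

>>> play_rows --rows '[{"delta_pos": [0.0043, 0.0016, 0], "roll": -0.1, "gripper": 0}, {"delta_pos": [0.0043, 0.0016, 0], "roll": -0.1, "gripper": 0}, {"delta_pos": [0.0043, 0.0016, 0], "roll": -0.1, "gripper": 0}, {"delta_pos": [0.0043, 0.0016, 0], "roll": -0.1, "gripper": 0}, {"delta_pos": [0.0043, 0.0016, 0], "roll": -0.1, "gripper": 0}, {"delta_pos": [0.0043, 0.0016, 0], "roll": -0.1, "gripper": 0}, {"delta_pos": [0.0043, 0.0016, 0], "roll": -0.1, "gripper": 0}, {"delta_pos": [0.0043, 0.0016, 0], "roll": -0.1, "gripper": 0}, {"delta_pos": [0.0043, 0.0016, 0], "roll": -0.1, "gripper": 0}, {"delta_pos": [0.0043, 0.0016, 0], "roll": -0.1, "gripper": 0}, {"delta_pos": [0.0043, 0.0016, 0], "roll": -0.1, "gripper": 0}, {"delta_pos": [0.0043, 0.0016, 0], "roll": -0.1, "gripper": 0}, {"delta_pos": [0.0043, 0.0016, 0], "roll": -0.1, "gripper": 0}, {"delta_pos": [0.0043, 0.0016, 0], "roll": -0.1, "gripper": 0}, {"delta_pos": [0.0043, 0.0016, 0], "roll": -0.1, "gripper": 0}]'

```text
clock: 10.42
eef_pos: [0.611, 0.2288, 0.2057]
tool_rot: [[-0.234, 0.972, -0.003], [0.972, 0.234, -0.004], [-0.003, -0.003, -1.0]]
force: [-1.5, -4.3, 1.1]
opening: 0.001
gripper_force: 1.7
```

```bash
python3 -c "
from h import *
rel()"
```

```text
t 10.43 eef [0.611  0.2288 0.2057] q [ 0.29  0.39  1.58 -0.    1.18  0.06] toolx ang 103.6 r in tool [-0.0195  0.0416] ang -11.6 F tool [-3.9 -2.5 -1.1]
```

>>> play_rows --rows '[{"delta_pos": [0.0043, 0.0017, 0], "roll": -0.1, "gripper": 0}, {"delta_pos": [0.0043, 0.0017, 0], "roll": -0.1, "gripper": 0}, {"delta_pos": [0.0022, 0.0008, 0], "roll": -0.05, "gripper": 0}, {"delta_pos": [0, 0, 0], "roll": 0, "gripper": 0}]'

```text
clock: 10.92
eef_pos: [0.6121, 0.2407, 0.2057]
tool_rot: [[-0.464, 0.886, -0.002], [0.886, 0.464, -0.003], [-0.002, -0.003, -1.0]]
force: [-0.5, -3.2, 0.5]
opening: -0.001
gripper_force: 1.5
```

```bash
python3 -c "
from h import *
rel()"
```

```text
t 10.93 eef [0.6121 0.2407 0.2057] q [ 0.31  0.39  1.57 -0.    1.18 -0.17] toolx ang 117.7 r in tool [-0.019  0.042] ang 3.3 F tool [-2.6 -2.  -0.5]
```

>>> play_rows --rows '[{"delta_pos": [0.001, 0.0004, 0], "roll": -0.025, "gripper": 0}, {"delta_pos": [0.001, 0.0004, 0], "roll": -0.025, "gripper": 0}, {"delta_pos": [0, 0, 0], "roll": 0, "gripper": 0}]'

```text
clock: 11.3
eef_pos: [0.6123, 0.244, 0.2059]
tool_rot: [[-0.508, 0.861, -0.0], [0.861, 0.508, -0.0], [-0.0, -0.0, -1.0]]
force: [-0.3, -3.9, -1.2]
opening: -0.002
gripper_force: 1.6
```

```bash
python3 -c "
from h import *
rel()"
```

```text
t 11.3 eef [0.6123 0.244  0.2059] q [ 0.31  0.4   1.57 -0.    1.18 -0.22] toolx ang 120.5 r in tool [-0.0183  0.0429] ang 7.4 F tool [-3.2 -2.3  1.2]
```

>>> play_rows --rows '[{"delta_pos": [0.001, 0.0004, 0], "roll": -0.025, "gripper": 0}, {"delta_pos": [0.001, 0.0004, 0], "roll": -0.025, "gripper": 0}, {"delta_pos": [0, 0, 0], "roll": 0, "gripper": 0}]'

```text
clock: 11.68
eef_pos: [0.6121, 0.2466, 0.2063]
tool_rot: [[-0.551, 0.835, 0.001], [0.835, 0.551, 0.0], [0.0, 0.001, -1.0]]
force: [0.5, -3.1, -1.9]
opening: 0.0
gripper_force: 1.4
```

>>> play_rows --rows '[{"delta_pos": [0.001, 0.0002, 0], "roll": -0.02, "gripper": 0}, {"delta_pos": [0, 0, 0], "roll": 0, "gripper": 0}]'

```text
clock: 11.92
eef_pos: [0.6119, 0.2476, 0.2064]
tool_rot: [[-0.567, 0.823, 0.001], [0.823, 0.567, 0.001], [-0.0, 0.001, -1.0]]
force: [1.5, -3.1, -2.7]
opening: 0.003
gripper_force: 1.5
```

>>> play_rows --rows '[{"delta_pos": [0.001, 0.0002, 0], "roll": 0, "gripper": 0}, {"delta_pos": [0, 0, 0], "roll": 0, "gripper": 0}]'

```text
clock: 12.18
eef_pos: [0.6114, 0.2484, 0.2064]
tool_rot: [[-0.567, 0.824, 0.001], [0.824, 0.567, 0.0], [-0.0, 0.001, -1.0]]
force: [2.3, -2.9, -3.1]
opening: -0.001
gripper_force: 1.6
```

```bash
python3 -c "
from h import *
rel()"
```

```text
t 12.18 eef [0.6114 0.2484 0.2064] q [ 0.32  0.4   1.57  0.    1.18 -0.28] toolx ang 124.5 r in tool [-0.0172  0.0433] ang 12.9 F tool [-3.7  0.2  3.1]
```

>>> play_rows --rows '[{"delta_pos": [0.001, 0.0003, 0], "roll": -0.02, "gripper": 0}, {"delta_pos": [0, 0, 0], "roll": 0, "gripper": 0}]'

```text
clock: 12.42
eef_pos: [0.6111, 0.2494, 0.2065]
tool_rot: [[-0.584, 0.812, 0.001], [0.812, 0.584, 0.001], [-0.0, 0.001, -1.0]]
force: [3.0, -1.4, -3.2]
opening: -0.007
gripper_force: 1.6
```

>>> play_rows --rows '[{"delta_pos": [0.001, 0.0003, 0], "roll": -0.02, "gripper": 0}, {"delta_pos": [0, 0, 0], "roll": 0, "gripper": 0}]'

```text
clock: 12.68
eef_pos: [0.6111, 0.2498, 0.2065]
tool_rot: [[-0.6, 0.8, 0.002], [0.8, 0.6, -0.001], [-0.001, 0.001, -1.0]]
force: [4.6, -2.6, -2.1]
opening: -0.0
gripper_force: 2.4
```

```bash
python3 -c "
from h import *
rel()"
```

```text
t 12.68 eef [0.6111 0.2498 0.2065] q [ 0.32  0.4   1.57 -0.    1.18 -0.32] toolx ang 126.9 r in tool [-0.0176  0.0432] ang 14.7 F tool [-4.8  2.2  2.2]
```

>>> play_rows --rows '[{"delta_pos": [0.001, 0, 0], "roll": 0, "gripper": 0}, {"delta_pos": [0, 0, 0], "roll": 0, "gripper": 0}, {"delta_pos": [0, 0, 0], "roll": 0, "gripper": 0}]'

```text
clock: 13.05
eef_pos: [0.6111, 0.2499, 0.2065]
tool_rot: [[-0.6, 0.8, 0.003], [0.8, 0.6, -0.002], [-0.003, 0.001, -1.0]]
force: [4.9, -4.4, -3.5]
opening: -0.001
gripper_force: 3.4
```

```bash
python3 -c "
from h import *
rel()"
```

```text
t 13.05 eef [0.6111 0.2499 0.2065] q [ 0.32  0.4   1.57 -0.    1.18 -0.32] toolx ang 126.9 r in tool [-0.0176  0.0432] ang 14.7 F tool [-6.4  1.3  3.5]
```

>>> play_rows --rows '[{"delta_pos": [-0.004, 0, 0], "roll": 0, "gripper": 0}, {"delta_pos": [-0.004, 0, 0], "roll": 0, "gripper": 0}, {"delta_pos": [0, 0, -0.03], "roll": 0, "gripper": 0}, {"delta_pos": [0, 0, -0.05], "roll": 0, "gripper": 0}, {"delta_pos": [-0.03, 0, -0.05], "roll": 0, "gripper": 0}, {"delta_pos": [-0.03, 0, -0.04], "roll": 0, "gripper": 0}, {"delta_pos": [-0.02, 0, 0], "roll": 0, "gripper": 0}, {"delta_pos": [0, 0, 0], "roll": 0, "gripper": 0}]'

```text
clock: 14.05
eef_pos: [0.6625, 0.1797, 0.3751]
tool_rot: [[-0.598, 0.801, -0.002], [0.801, 0.598, 0.0], [0.002, -0.001, -1.0]]
force: [-0.6, 0.0, -1.2]
opening: 0.0
gripper_force: 0.0
```

```bash
python3 -c "
from h import *
rel()
p=capture('wrist');import pickle;pickle.dump(p,open('w3.pkl','wb'))
print(proj(p,[[.566,.238,.236]]))
cv2.imwrite('pics/w3.png',cv2.resize(p['pixels'][:,:,::-1],(800,600),interpolation=cv2.INTER_CUBIC))
"
```

```text
t 14.05 eef [0.6625 0.1797 0.3751] q [ 0.2   0.35  1.3   0.    1.5  -0.44] toolx ang 126.7 r in tool [-0.1045  0.0424] ang -31.1 F tool [ 0.4 -0.5  1.2]
[[215.33102352  76.60427633]]
```

View pics/w3.png

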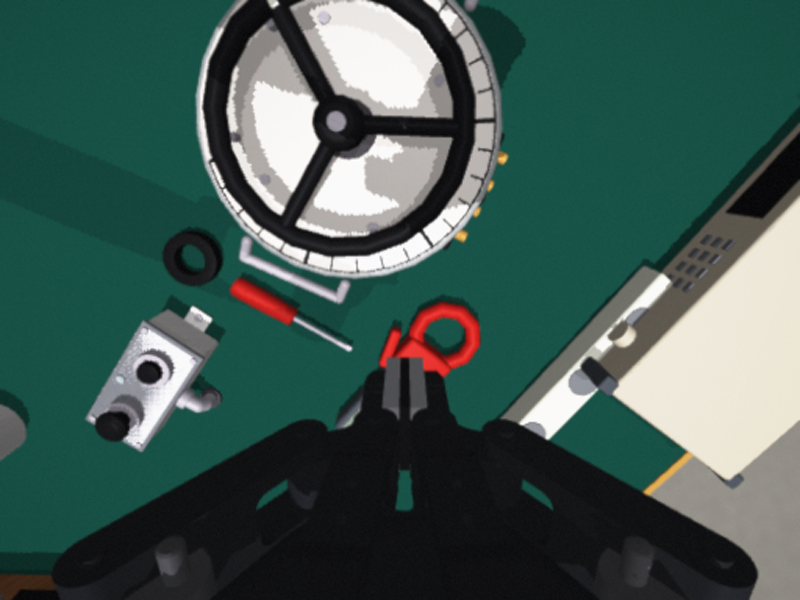

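```bash
python3 -c "
from h import *
import pickle
p=pickle.load(open('w3.pkl','rb'));f=lambda u,v,z:onz(p,[u*.64,v*.64],z)[:2]
h=f(337,121,.236);print('hub',h)
for n,a in dict(mark=(272,5,.2295),s2=(288,222,.226),s3=(457,127,.226)).items():
  q=f(*a);print(n,q,np.degrees(np.arctan2(*(q-HUB)[::-1])))
print('start',f(149,372,.08),'stop',f(113,425,.098))
"
```

```text
hub [0.56670906 0.23756889]
mark [0.49677207 0.26846046] 156.25038762524588
s2 [0.57423912 0.1626429 ] -83.7603897408117
s3 [0.6299959  0.28146174] 34.18173048920242
start [ 0.51279682 -0.125318  ] stop [ 0.51308767 -0.2020313 ]
```

>>> play_rows --rows '[{"delta_pos": [-0.0218, -0.0376, 0], "roll": 0, "gripper": 0}, {"delta_pos": [-0.0218, -0.0376, 0], "roll": 0, "gripper": 0}, {"delta_pos": [-0.0218, -0.0376, 0.01], "roll": 0, "gripper": 0}, {"delta_pos": [-0.0218, -0.0376, 0.02], "roll": 0, "gripper": 0}, {"delta_pos": [-0.0218, -0.0376, 0.02], "roll": 0, "gripper": 0}, {"delta_pos": [-0.0218, -0.0376, 0.02], "roll": 0, "gripper": 0}, {"delta_pos": [-0.0218, -0.0376, 0.02], "roll": 0, "gripper": 0}, {"delta_pos": [-0.0218, -0.0376, 0.02], "roll": 0, "gripper": 0}, {"delta_pos": [0, 0, 0.03], "roll": 0, "gripper": 0}, {"delta_pos": [0, 0, 0.03], "roll": 0, "gripper": 0}, {"delta_pos": [0, 0, 0], "roll": 0, "gripper": 0}]'

```text
clock: 15.48
eef_pos: [0.5225, -0.137, 0.2016]
tool_rot: [[-0.6, 0.8, -0.01], [0.8, 0.6, 0.004], [0.009, -0.005, -1.0]]
force: [0.3, -0.3, -0.5]
opening: 0.0
gripper_force: 0.0
```

```bash
python3 -c "
from h import *
rel()
p=capture('wrist');import pickle;pickle.dump(p,open('w4.pkl','wb'))
for k,z in dict(start_top=.08,stop_top=.098).items():
    for r in look_for(p,k)[:1]:
        u=c(r['box']);print(k,np.round(r['confidence'],2),np.round(np.array(r['box'])*800*np.array([1,.75,1,.75])),onz(p,u,z).round(3))
cv2.imwrite('pics/w4.png',cv2.resize(p['pixels'][:,:,::-1],(800,600),interpolation=cv2.INTER_CUBIC))
"
```

```text
t 15.47 eef [ 0.5225 -0.137   0.2016] q [-0.34  0.18  1.85  0.    1.12 -0.98] toolx ang 126.9 r in tool [-0.2739 -0.2598] ang -96.6 F tool [-0.4  0.1  0.5]
start_top 0.67 [377. 246. 417. 288.] [ 0.51  -0.128  0.08 ]
stop_top 0.89 [293. 342. 352. 394.] [ 0.509 -0.209  0.098]
```

View pics/w4.png

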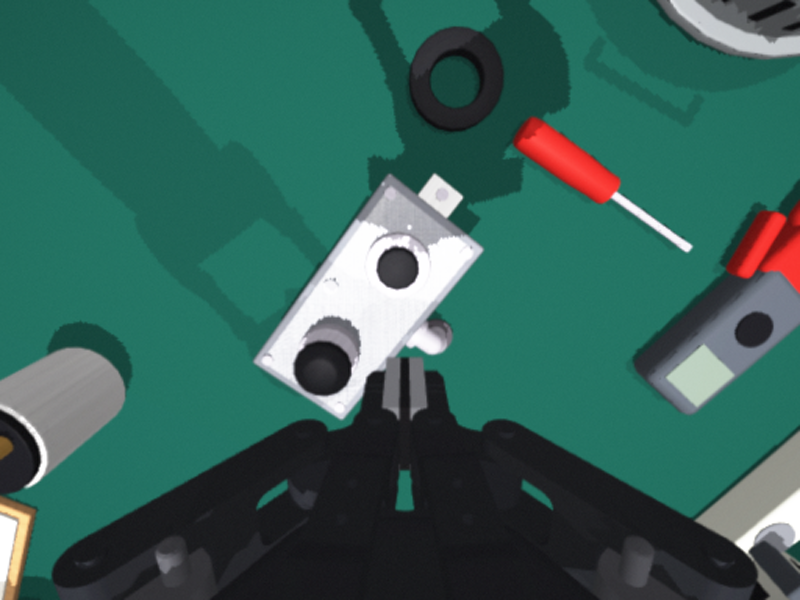

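>>> play_rows --rows '[{"delta_pos": [0.0157, -0.0026, 0], "roll": 0, "gripper": 0}, {"delta_pos": [0, 0, 0.035], "roll": 0, "gripper": 0}, {"delta_pos": [0, 0, 0.035], "roll": 0, "gripper": 0}, {"delta_pos": [0, 0, 0.035], "roll": 0, "gripper": 0}, {"delta_pos": [0, 0, 0.006], "roll": 0, "gripper": 0}, {"delta_pos": [0, 0, 0], "roll": 0, "gripper": 0}, {"delta_pos": [0, 0, 0], "roll": 0, "gripper": 0}]'

```text
clock: 16.5
eef_pos: [0.5165, -0.1288, 0.0973]
tool_rot: [[-0.6, 0.8, 0.004], [0.8, 0.6, -0.001], [-0.003, 0.002, -1.0]]
force: [-0.1, -0.5, 0.6]
opening: -0.001
gripper_force: 0.0
```

>>> play_rows --rows '[{"delta_pos": [0, 0, 0.003], "roll": 0, "gripper": 0}, {"delta_pos": [0, 0, 0.003], "roll": 0, "gripper": 0}, {"delta_pos": [0, 0, 0.003], "roll": 0, "gripper": 0}, {"delta_pos": [0, 0, 0], "roll": 0, "gripper": 0}]'

```text
clock: 17.0
eef_pos: [0.5146, -0.1283, 0.0858]
tool_rot: [[-0.6, 0.8, -0.001], [0.8, 0.6, 0.0], [0.001, -0.001, -1.0]]
force: [-0.5, 0.2, -0.4]
opening: 0.002
gripper_force: 0.0
```

>>> play_rows --rows '[{"delta_pos": [0.0025, -0.002, 0.003], "roll": 0, "gripper": 0}, {"delta_pos": [0, 0, 0.003], "roll": 0, "gripper": 0}, {"delta_pos": [0, 0, 0.002], "roll": 0, "gripper": 0}, {"delta_pos": [0, 0, 0.001], "roll": 0, "gripper": 0}, {"delta_pos": [0, 0, 0], "roll": 0, "gripper": 0}]'

```text
clock: 17.62
eef_pos: [0.5114, -0.1274, 0.0773]
tool_rot: [[-0.6, 0.8, -0.001], [0.8, 0.6, 0.0], [0.001, -0.001, -1.0]]
force: [-2.3, 0.9, 3.7]
opening: -0.003
gripper_force: 1.6
```

>>> play_rows --rows '[{"delta_pos": [0, 0, 0.0015], "roll": 0, "gripper": 0}, {"delta_pos": [0, 0, 0], "roll": 0, "gripper": 0}, {"delta_pos": [0, 0, 0], "roll": 0, "gripper": 0}]'

```text
clock: 18.0
eef_pos: [0.5116, -0.1275, 0.0758]
tool_rot: [[-0.6, 0.8, -0.001], [0.8, 0.6, 0.0], [0.0, -0.0, -1.0]]
force: [-2.6, 1.0, 4.6]
opening: -0.001
gripper_force: 2.1
```

>>> play_rows --rows '[{"delta_pos": [0, 0, 0.001], "roll": 0, "gripper": 0}, {"delta_pos": [0, 0, 0.001], "roll": 0, "gripper": 0}, {"delta_pos": [0, 0, 0], "roll": 0, "gripper": 0}, {"delta_pos": [0, 0, 0], "roll": 0, "gripper": 0}]'

```text
clock: 18.5
eef_pos: [0.5117, -0.1275, 0.0749]
tool_rot: [[-0.6, 0.8, -0.001], [0.8, 0.6, 0.0], [0.001, -0.001, -1.0]]
force: [-5.8, 1.7, 12.5]
opening: -0.002
gripper_force: 6.1
```

>>> play_rows --rows '[{"delta_pos": [0, 0, -0.007], "roll": 0, "gripper": 0}, {"delta_pos": [0, 0, -0.03], "roll": 0, "gripper": 0}, {"delta_pos": [0, 0, -0.04], "roll": 0, "gripper": 0}, {"delta_pos": [0, 0, -0.05], "roll": 0, "gripper": 0}, {"delta_pos": [0, 0, -0.05], "roll": 0, "gripper": 0}, {"delta_pos": [0, 0, -0.04], "roll": 0, "gripper": 0}, {"delta_pos": [0.0284, 0.0306, 0], "roll": 0, "gripper": 0}, {"delta_pos": [0.0284, 0.0306, 0], "roll": 0, "gripper": 0}, {"delta_pos": [0.0284, 0.0306, 0], "roll": 0, "gripper": 0}, {"delta_pos": [0.0284, 0.0306, 0], "roll": 0, "gripper": 0}, {"delta_pos": [0.0284, 0.0306, 0], "roll": 0, "gripper": 0}, {"delta_pos": [0.0284, 0.0306, 0], "roll": 0, "gripper": 0}, {"delta_pos": [0.0284, 0.0306, 0], "roll": 0, "gripper": 0}, {"delta_pos": [0.0284, 0.0306, 0], "roll": 0, "gripper": 0}, {"delta_pos": [0.0284, 0.0306, 0], "roll": 0, "gripper": 0}, {"delta_pos": [0.0284, 0.0306, 0], "roll": 0.03, "gripper": 0}, {"delta_pos": [0, 0, 0], "roll": 0, "gripper": 0}, {"delta_pos": [0, 0, 0], "roll": 0, "gripper": 0}]'

```text
clock: 20.75
eef_pos: [0.5867, 0.283, 0.2902]
tool_rot: [[-0.576, 0.818, 0.0], [0.818, 0.576, -0.001], [-0.001, -0.0, -1.0]]
force: [-0.5, -0.2, 0.1]
opening: -0.005
gripper_force: 0.0
```

```bash
python3 -c "
from h import *
rel()"
```

```text
t 20.75 eef [0.5867 0.283  0.2902] q [ 0.38  0.31  1.51 -0.    1.32 -0.23] toolx ang 125.2 r in tool [0.0249 0.0428] ang 65.3 F tool [ 0.1 -0.5 -0.1]
```

>>> play_rows --rows '[{"delta_pos": [0, 0, 0.025], "roll": 0, "gripper": 0}, {"delta_pos": [0, 0, 0.025], "roll": 0, "gripper": 0}, {"delta_pos": [0, 0, 0.02], "roll": 0, "gripper": 0}, {"delta_pos": [0, 0, 0.014], "roll": 0, "gripper": 0}, {"delta_pos": [0, 0, 0], "roll": 0, "gripper": 0}, {"delta_pos": [-0.003, 0, 0], "roll": 0, "gripper": 0}, {"delta_pos": [-0.003, 0, 0], "roll": 0, "gripper": 0}, {"delta_pos": [0, 0, 0], "roll": 0, "gripper": 0}]'

```text
clock: 21.75
eef_pos: [0.5906, 0.2782, 0.2077]
tool_rot: [[-0.575, 0.818, 0.002], [0.818, 0.575, 0.001], [-0.0, 0.002, -1.0]]
force: [1.1, -0.4, -0.2]
opening: 0.004
gripper_force: 0.0
```

```bash
python3 -c "
from h import *
rel()"
```

```text
t 21.75 eef [0.5906 0.2782 0.2077] q [ 0.37  0.38  1.59 -0.    1.17 -0.24] toolx ang 125.1 r in tool [0.0188 0.0433] ang 58.5 F tool [-1.   0.7  0.2]
```

>>> play_rows --rows '[{"delta_pos": [-0.0044, 0.0016, 0], "roll": 0.1, "gripper": 0}, {"delta_pos": [-0.0044, 0.0016, 0], "roll": 0.1, "gripper": 0}, {"delta_pos": [-0.0044, 0.0016, 0], "roll": 0.1, "gripper": 0}, {"delta_pos": [-0.0044, 0.0016, 0], "roll": 0.1, "gripper": 0}, {"delta_pos": [-0.0044, 0.0016, 0], "roll": 0.1, "gripper": 0}, {"delta_pos": [-0.0044, 0.0016, 0], "roll": 0.1, "gripper": 0}, {"delta_pos": [-0.0044, 0.0016, 0], "roll": 0.1, "gripper": 0}, {"delta_pos": [-0.0044, 0.0016, 0], "roll": 0.1, "gripper": 0}]'

```text
clock: 22.75
eef_pos: [0.6113, 0.2503, 0.2075]
tool_rot: [[0.189, 0.982, 0.002], [0.982, -0.189, 0.004], [0.004, 0.001, -1.0]]
force: [-0.3, 3.9, 0.8]
opening: -0.002
gripper_force: 1.9
```

```bash
python3 -c "
from h import *
rel()"
```

```text
t 22.75 eef [0.6113 0.2503 0.2075] q [0.32 0.39 1.57 0.   1.18 0.51] toolx ang 79.1 r in tool [0.0206 0.0422] ang 15.2 F tool [ 3.7 -1.  -0.8]
```

>>> play_rows --rows '[{"delta_pos": [-0.0044, 0.0016, 0], "roll": 0.1, "gripper": 0}, {"delta_pos": [-0.0044, 0.0016, 0], "roll": 0.1, "gripper": 0}, {"delta_pos": [-0.0044, 0.0016, 0], "roll": 0.1, "gripper": 0}, {"delta_pos": [-0.0044, 0.0016, 0], "roll": 0.1, "gripper": 0}, {"delta_pos": [-0.0044, 0.0016, 0], "roll": 0.1, "gripper": 0}, {"delta_pos": [-0.0044, 0.0016, 0], "roll": 0.1, "gripper": 0}, {"delta_pos": [-0.0044, 0.0016, 0], "roll": 0.1, "gripper": 0}, {"delta_pos": [-0.0044, 0.0016, 0], "roll": 0.1, "gripper": 0}, {"delta_pos": [0, 0, 0], "roll": 0, "gripper": 0}]'

```text
clock: 23.88
eef_pos: [0.6053, 0.2129, 0.2076]
tool_rot: [[0.834, 0.552, 0.003], [0.552, -0.834, 0.001], [0.003, 0.001, -1.0]]
force: [3.2, 1.2, -1.7]
opening: 0.005
gripper_force: 1.5
```

```bash
python3 -c "
from h import *
rel()"
```

```text
t 23.88 eef [0.6053 0.2129 0.2076] q [0.27 0.36 1.62 0.   1.16 1.26] toolx ang 33.5 r in tool [0.0189 0.0426] ang -32.6 F tool [3.3 0.8 1.7]
```

>>> play_rows --rows '[{"delta_pos": [-0.0044, 0.0016, 0], "roll": 0.1, "gripper": 0}, {"delta_pos": [-0.0044, 0.0016, 0], "roll": 0.1, "gripper": 0}, {"delta_pos": [-0.0044, 0.0016, 0], "roll": 0.1, "gripper": 0}, {"delta_pos": [-0.0022, 0.0008, 0], "roll": 0.05, "gripper": 0}, {"delta_pos": [0, 0, 0], "roll": 0, "gripper": 0}]'

```text
clock: 24.5
eef_pos: [0.5939, 0.2006, 0.2075]
tool_rot: [[0.972, 0.234, 0.003], [0.234, -0.972, -0.0], [0.003, 0.001, -1.0]]
force: [4.0, -0.9, -0.3]
opening: -0.004
gripper_force: 1.6
```

```bash
python3 -c "
from h import *
rel()
p=capture('scene');q=capture('wrist');import pickle;pickle.dump((p,q),open('w5.pkl','wb'))
P=proj(p,[[*(HUB+.101*np.array([np.cos(np.radians(a)),np.sin(np.radians(a))])),.181] for a in (154.7,97.4,40.1)]);print(P)
a=cv2.resize(p['pixels'][180:290,250:360,::-1],(400,400),interpolation=cv2.INTER_CUBIC)
b=cv2.resize(q['pixels'][0:270,:,::-1],(400,211))
b=np.vstack([b,np.zeros((189,400,3),np.uint8)])
cv2.imwrite('pics/w5.png',np.hstack([a,b]))"
```

```text
t 24.5 eef [0.5939 0.2006 0.2075] q [ 0.26  0.33  1.65 -0.    1.15  1.59] toolx ang 13.5 r in tool [0.0184 0.0429] ang -53.3 F tool [3.7 1.8 0.3]
[[323.93579072 204.20136768]
 [334.64303472 226.2529094 ]
 [317.76724434 244.69100152]]
```

View pics/w5.png

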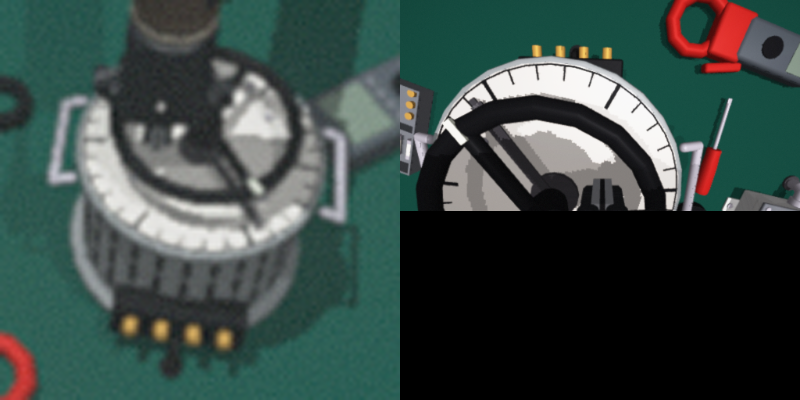

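```bash
python3 -c "
from h import *
import pickle
p,q=pickle.load(open('w5.pkl','rb'))
A=lambda X:np.degrees(np.arctan2(*(X[:2]-HUB)[::-1])).round(1)
f=lambda u,v,z:onz(q,[u*1.28,v*1.28],z)
for n,a in dict(mark=(53,129,.2295),t100=(89,86,.181),t150=(213,94,.181),ptr=(73,102,.19)).items():
  X=f(*a);print(n,X.round(3),A(X),np.linalg.norm(X[:2]-HUB).round(3))
g=lambda u,v,z:onz(p,[250+u*.275,180+v*.275],z)
for n,a in dict(mark=(255,185,.2295),ptr=(256,218,.19)).items():
  X=g(*a);print(n,A(X),np.linalg.norm(X[:2]-HUB).round(3))
X=[[*(HUB+.101*np.array([np.cos(np.radians(t)),np.sin(np.radians(t))])),.181] for t in (40.1,-17.2)]
print(proj(q,X)/1.28)
cv2.imwrite('pics/w6.png',cv2.resize(q['pixels'][60:200,10:200,::-1],(760,560),interpolation=cv2.INTER_CUBIC))"
```

```text
mark [0.624 0.299 0.23 ] 46.3 0.084
t100 [0.648 0.304 0.181] 38.8 0.105
t150 [0.665 0.207 0.181] -17.3 0.103
ptr [0.634 0.311 0.19 ] 46.7 0.1
mark 47.6 0.082
ptr 47.8 0.093
[[ 89.65439187  92.23105038]
 [211.34034956  96.29567936]]
```

View pics/w6.png

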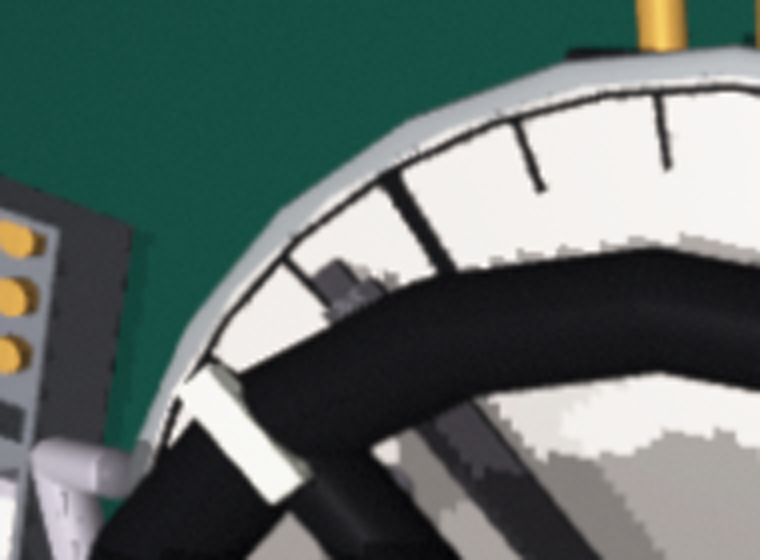

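>>> play_rows --rows '[{"delta_pos": [-0.0022, 0.0008, 0], "roll": 0.05, "gripper": 0}, {"delta_pos": [-0.0024, 0.0009, 0], "roll": 0.055, "gripper": 0}, {"delta_pos": [0, 0, 0], "roll": 0, "gripper": 0}, {"delta_pos": [0, 0, 0], "roll": 0, "gripper": 0}]'

```text
clock: 25.1
eef_pos: [0.5892, 0.1981, 0.2073]
tool_rot: [[0.992, 0.13, 0.001], [0.13, -0.992, -0.0], [0.001, 0.0, -1.0]]
force: [3.7, -1.0, 1.3]
opening: 0.0
gripper_force: 1.8
```

```bash
python3 -c "
from h import *
rel()
import pickle
p,q=pickle.load(open('w5.pkl','rb'))
q2=capture('wrist')
A=lambda X:np.degrees(np.arctan2(*(X[:2]-HUB)[::-1])).round(1)
for u in [(94.5,131,.19),(115,116,.181)]:print(A(onz(q,u[:2],u[2])))
cv2.imwrite('pics/w7.png',cv2.resize(q2['pixels'][40:180,10:200,::-1],(760,560),interpolation=cv2.INTER_CUBIC));pickle.dump(q2,open('w7.pkl','wb'))"
```

```text
t 25.1 eef [0.5892 0.1981 0.2073] q [ 0.25  0.32  1.66 -0.    1.15  1.7 ] toolx ang 7.5 r in tool [0.0178 0.0426] ang -59.8 F tool [ 3.5  1.5 -1.3]
46.5
39.6
```

View pics/w7.png

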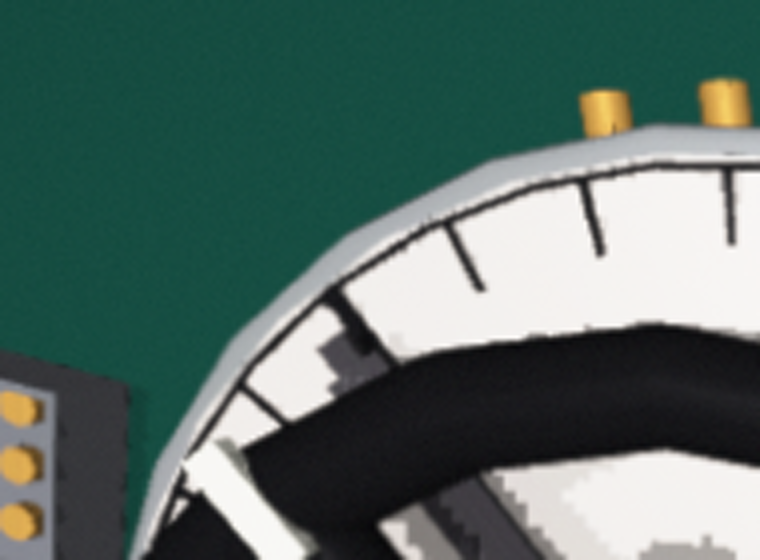

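The pointer covers the inner end of the 100 V tick (crop about 348,345), about 1° short of it. I'll back off and withdraw.

>>> play_rows --rows '[{"delta_pos": [0.004, 0, 0], "roll": 0, "gripper": 0}, {"delta_pos": [0.004, 0, 0], "roll": 0, "gripper": 0}, {"delta_pos": [0, 0, 0], "roll": 0, "gripper": 0}, {"delta_pos": [0, 0, -0.03], "roll": 0, "gripper": 0}, {"delta_pos": [0, 0, -0.05], "roll": 0, "gripper": 0}, {"delta_pos": [0, 0, -0.05], "roll": 0, "gripper": 0}, {"delta_pos": [0, 0, -0.03], "roll": 0, "gripper": 0}, {"delta_pos": [0, 0, 0], "roll": 0, "gripper": 0}, {"delta_pos": [0, 0, 0], "roll": 0, "gripper": 0}, {"delta_pos": [0, 0, 0], "roll": 0, "gripper": 0}]'

```text
clock: 26.4
eef_pos: [0.5954, 0.199, 0.364]
tool_rot: [[0.992, 0.129, -0.005], [0.129, -0.992, -0.001], [-0.005, 0.001, -1.0]]
force: [0.2, -0.9, -0.4]
opening: 0.003
gripper_force: 0.0
```

```bash
python3 -c "
from h import *
rel()
q=capture('wrist')
r=look_for(q,'hub')[:1];print(r)
t=[(t,[*(HUB+.087*np.array([np.cos(np.radians(t)),np.sin(np.radians(t))])),.2295]) for t in np.arange(20,62,.5)]
uv=proj(q,[x for _,x in t]);g=cv2.cvtColor(q['pixels'],cv2.COLOR_RGB2GRAY)
w=[cv2.getRectSubPix(g,(1,1),(float(u),float(v)))[0,0] for u,v in uv]
print([(a[0],int(b)) for a,b in zip(t,w) if b>70])"
```

```text
t 26.4 eef [0.5954 0.199  0.364 ] q [0.25 0.23 1.47 0.   1.45 1.7 ] toolx ang 7.4 r in tool [0.0241 0.0424] ang -53.0 F tool [0.1 0.9 0.4]
[{'box': [0.7439, 0.4581, 0.9729, 0.6547], 'confidence': 0.7}]
[(np.float64(37.0), 71), (np.float64(37.5), 145), (np.float64(38.0), 221), (np.float64(38.5), 245), (np.float64(39.0), 253), (np.float64(39.5), 253), (np.float64(40.0), 253), (np.float64(40.5), 252), (np.float64(41.0), 239), (np.float64(41.5), 193), (np.float64(42.0), 106), (np.float64(47.5), 75), (np.float64(48.5), 74), (np.float64(50.5), 75), (np.float64(61.5), 77)]
```

The white mark is centred at 39.7°, and the 100 V tick is at 39.6–40.1°, so the wheel is on target.

```bash
python3 -c "
from plant import *
print(sign_off())"
```

```text
the job is handed in; nothing more can be done
None
```

I wound the wheel back to its zero stop, pressed start right down and let it come up, then pushed the wheel clockwise to 100 V (within about 1 V by the camera); the job is handed in, and the hand-in call gave no verdict.

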